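# Find the brass lens cell by weight and hold it in the collimator beam

### The job

Start the collimator lamp by pressing the controller's green key, then the yellow, then the white, each right down and one at a time. Two black lens cells that look the same lie in the twin V-rest, one with a brass body and one of aluminium: lift the left one (seen from the robot) well clear of the rest to feel its weight and set it back in its cradle, then lift the right one likewise. Finish while holding the heavier cell still in the gripper in the middle of the gap between the collimator and the ground glass, centred on the beam with its axis along it, with the other cell lying in its cradle; do not knock the bench or the loose things, and never let a cell drop or lie on the desk.

Things in the scene. Friction and masses are not known exactly. Their poses are not given: they have to be found in the camera images.
- controller: fixed grey lamp controller box, 105 x 165 x 40 high (mm), dark top panel with three round keys in a row along its y axis; origin at the centre of its underside on the desk, z up, x away from the robot at yaw 0. It may stand left or right of the robot's centre line, the V-rest then on the other side; its yaw varies by about 0.3 rad
- key_green_top (a point): centre of the top face of the green (power) key, 22 mm in diameter; 62 mm above the desk when released, standing 10 mm out of its black collar; pressed straight down. Keys are 50 mm apart; green is the one at the controller's +y end
- key_yellow_top (a point): centre of the top face of the yellow (lamp) key, the middle one, 22 mm in diameter; 62 mm above the desk when released, standing 10 mm out of its black collar; pressed straight down
- key_white_top (a point): centre of the top face of the white (shutter) key, at the controller's -y end, 22 mm in diameter; 62 mm above the desk when released, standing 10 mm out of its black collar; pressed straight down
- key_green (a joint): travel of the green key in m: 0 released, 0.006 fully down; its spring returns it and takes 4 N fully down
- key_yellow (a joint): travel of the yellow key in m: 0 released, 0.006 fully down; its spring returns it and takes 4 N fully down
- key_white (a joint): travel of the white key in m: 0 released, 0.006 fully down; its spring returns it and takes 4 N fully down
- vrest: fixed twin V-rest: aluminium base plate 80 (x) x 190 (y) x 10 high mm with two brass posts topped by open cork-lined V cradles, each 26 long along y, 36 wide along x, cork tops 39 mm above the desk; origin at the centre of its underside, y along the line of the two cradles. Its yaw varies by about 0.25 rad
- cradle_left (a point): where the centre of a cell lies when it rests in the left (+y) cradle, 55 mm above the desk and 55 mm along +y from the rest's centre; axes as the rest, the cell axis lies along y
- cradle_right (a point): the same for the right (-y) cradle, 55 mm along -y from the rest's centre
- cell_a: one of two loose black lens cells that look the same: cylinder 44 mm across, 40 long, chrome bands, purple glass at both ends; lies on its side in a cradle, centre 55 mm above the desk. Origin at its centre, y along the cylinder axis (level). Pinch it from above across its diameter, fingers outside the cradle. Either may be in either cradle; one weighs 2 to 3 times the other, all 0.1 to 0.4 kg
- cell_b: the other lens cell, of the same look and size; origin at its centre, y along the cylinder axis (level)
- bench: fixed lens bench: brass dovetail bed 72 wide x 460 long mm along its y axis, grey collimator tube (48 across at the nose) and lamp house at the +y end, sliding focusing stage with ground glass at the -y end. Origin on the desk under the beam point, z up; yaw varies by about 0.15 rad. Highest points: collimator lamp house 140, ground-glass frame 141 mm above the desk
- beam (a point): point on the beam (the collimator's axis), 105 mm above the desk and 75 mm in front of the collimator nose; y axis along the beam towards the collimator, x level across it, z up. The cell's centre belongs here, or in the middle of the gap
- ground_glass (a point): centre of the ground glass face, 50 mm across in a 74 mm square frame, on the beam axis, 75 mm or more on the other (-y) side of the beam point
- focus_stage (a joint): position of the focusing stage along the bed in m: 0 nearest the collimator (glass 75 mm from the beam point), up to 0.045 further away; stays where it is, is not to be moved
- lens_barrel: loose gunmetal lens barrel standing on end, 62 mm across, 68 high; origin at the centre of its underside; not to be disturbed
- screw_tray: loose round white porcelain tray with tiny screws, 104 mm across, 18 high; origin at the centre of its underside; not to be disturbed
- rear_cap: loose black plastic lens rear cap, open side up, 58 mm across, 20 high; origin at the centre of its underside; not to be disturbed
- eyepiece: loose polished aluminium viewfinder eyepiece, 34 mm across, 24 high; origin at the centre of its underside; not to be disturbed
- loupe: loose black loupe standing up, 40 mm across, 40 high; origin at the centre of its underside; not to be disturbed
- helicoid_ring: loose brass helicoid ring lying flat, 64 mm across, 14 high; origin at the centre of its underside; not to be disturbed
Mind the look-alikes: they are no part of the job. What is shaped like the cell_b but pink or red is not meant.

How it is judged:
On the way, in this order (a step that is already met when the one before it is completed fails the run):
1. the green key is pressed down (value of joint key_green above 0.004 m), for 0.05 s.
2. then the yellow key is pressed down (value of joint key_yellow above 0.004 m), for 0.05 s.
3. then the white key is pressed down (value of joint key_white above 0.004 m), for 0.05 s.
4. then the left cell is held in the fingers at least 20 mm above its cradle while the other lies in the right cradle (((height (world z) of cell_a above 0.075 m and contact force between the fingers and cell_a above 0.5 N and distance between cell_b and cradle_right below 0.015 m) or (height (world z) of cell_b above 0.075 m and contact force between the fingers and cell_b above 0.5 N and distance between cell_a and cradle_right below 0.015 m))), for 0.3 s.
5. then, the left cell being back in the left cradle, the right cell is held at least 20 mm above its cradle (((height (world z) of cell_a above 0.075 m and contact force between the fingers and cell_a above 0.5 N and distance between cell_b and cradle_left below 0.015 m) or (height (world z) of cell_b above 0.075 m and contact force between the fingers and cell_b above 0.5 N and distance between cell_a and cradle_left below 0.015 m))), for 0.3 s.
At the end, for the whole second after the job is handed in: Heavier cell gripped, still, clear of the bench: centre within 12 mm of the beam axis across and in height, 32 mm of the beam point along it, axis within 0.2 rad of it. Lighter cell (under 2.05 N on the rest) still, untouched, within 15 mm of its place in a cradle. Keys released (((x of cell_a in the frame of beam between -0.012 and 0.012 m and z of cell_a in the frame of beam between -0.012 and 0.012 m and y of cell_a in the frame of beam between -0.032 and 0.032 m and angle between the y axis of cell_a and the y axis of beam, either way round below 0.2 rad and contact force between the fingers and cell_a above 1 N and contact force between cell_a and bench below 0.1 N and (distance between cell_b and cradle_left below 0.015 m or distance between cell_b and cradle_right below 0.015 m) and contact force between the fingers and cell_b below 0.1 N and contact force between cell_b and vrest between 0.5 and 2.05 N) or (x of cell_b in the frame of beam between -0.012 and 0.012 m and z of cell_b in the frame of beam between -0.012 and 0.012 m and y of cell_b in the frame of beam between -0.032 and 0.032 m and angle between the y axis of cell_b and the y axis of beam, either way round below 0.2 rad and contact force between the fingers and cell_b above 1 N and contact force between cell_b and bench below 0.1 N and (distance between cell_a and cradle_left below 0.015 m or distance between cell_a and cradle_right below 0.015 m) and contact force between the fingers and cell_a below 0.1 N and contact force between cell_a and vrest between 0.5 and 2.05 N)) and linear speed of each of cell_a, cell_b below 0.03 m/s and value of joint each of key_green, key_yellow, key_white below 0.002 m); the arm keeps its last pose, push and grip.
It fails at once if two keys are pressed at the same time (value of joint each of key_green, key_yellow above 0.003 m or value of joint each of key_green, key_white above 0.003 m or value of joint each of key_yellow, key_white above 0.003 m).
It fails at once if a cell falls or is laid down off the rest (its centre less than 35 mm above the desk) (height (world z) of any of cell_a, cell_b below 0.035 m).
It fails at once if the robot or a cell knocks the bench (over 3 N) (contact force between any of the arm, the fingers, cell_a, cell_b and bench above 3 N).
It fails at once if the focusing stage is shifted by more than 5 mm along the bed (distance of ground_glass from where it was at the start of the episode above 0.005 m).
It fails at once if a loose bystander is moved by more than 25 mm (distance of any of lens_barrel, screw_tray, rear_cap, eyepiece, loupe, helicoid_ring from where it was at the start of the episode above 0.025 m).
It also fails if it takes over 72 s, if anything falls off the work surface, if the arm or the gripper's body presses on something with over 40 N, if the wrist force passes 120 N, or if a joint passes its speed limit or range.

### The arm

A 7-joint arm with a two-finger parallel gripper is mounted at the origin on the work surface. World frame = base frame: x ahead of the robot, y to its left, z up, the work surface at z = 0. Lengths are in m, angles in rad, forces in N, time in s.
With the tool pointing down it reaches from about 0.425 to 0.95 m from the base axis. Payload 4.7 kg.
Tool frame: the origin (TCP) lies at the very end of the fingers, on their centre line; the grasp point (between the pads) lies env.grasp_offset behind it (env.grasp_offset is the distance from the TCP to the grasp point, in m); y points along the fingers, x is the direction in which the jaws open and shut, and the axes are right-handed (so a half turn about y gives the same grasp; the last joint's range is limited). The gripper opens to 85 mm and grips with 20 to 120 N. Pads are 22 mm wide; open, the fingers measure 114 mm over their backs; the gripper's body (76 mm by 85 mm) begins 54 mm behind the grasp point. The pads swing forward as they close: fully open they stand 13 mm farther back than shut.
Start: joints at [-1.276, 0.469, -0.049, 1.532, 0.024, 1.141, -0.082], TCP at [0.215, 0.64, 0.231] pointing down, gripper open.
Joint ranges: [-2.59, 2.59], [-0.33, 1.99], [-1.39, 1.29], [0.1, 2.45], [-1.04, 4.18], [0.21, 1.99], [-2.66, 2.66]. Speed limits (rad/s): [2.57, 2.57, 3.14, 3.14, 3.14, 3.14, 3.14].

### API

Orientations are given as [roll, pitch, yaw] about the fixed x, y, z axes, in that order (R = Rz(yaw) Ry(pitch) Rx(roll)).
In Python, from cell import env gives the robot as it stands.
- The arm moves only by the shell command python3 -m crank 'ROWS' [FORCE]. ROWS is JSON, one flat list of numbers, 5 for each row, row after row: the shift along the tool's x, y, z in m, then the turn about the tool's y in rad, then the gripper command: -1 is shut, 1 is fully open, values between are in proportion. A call has 1 to 10 rows; each row is the pose to reach, as a shift and turn from the pose commanded when the call began, along the tool's axes at that moment; what a row does not reach only later rows make up. A row lasts 1/8 s, in which the tool goes at most 62.5 mm and 10.7 degrees, less where a joint would pass 70% of its speed; a pose out of reach is approached as far as the arm can. A call with a gripper value outside its range is refused whole. The fingers move at their own pace and stop on an object; FORCE is the grip in N (left out, the last holds). Time passes only in rows, so rows that repeat a pose let the fingers close. It gives the time, the measured TCP pose, the force and the opening at its end, in the units of the state.
- env.get_state(): the state, without advancing time (a new reading comes with each control period).
- env.camera(name): name is "scene" or "top"; returns a dict with "pixels" (384x512x3 uint8, blue, green, red), "fovy" (degrees; the focal length in pixels is half the picture's height over the tangent of half this angle, whatever the lens; pixels are square), "cx", "cy" (the principal point, pixels), "eye" and "rotation" of the camera in the world. Camera axes: x right, y up, looking along -z (the intrinsics and any distortion apply to the point x, -y, -z); pixel columns grow to the right and rows downward; lengths in m; the calibration is good to about 2 mm. A picture is of the moment at which its call begins. There is no depth.
- env.job_done(): hands the job in, once; it reports no verdict.
The state is a dict: "time_s": time; "joints": joint angles; "qvel": joint speeds; "tau": joint torques, N m; "eef_pos": TCP position; "orientation": TCP orientation; "ft_force": force on the tool from outside, world axes, zero at the start; "moment": the same for the moment, N m; "gripper_width": finger opening in m.
Only numpy, scipy, OpenCV 4.12 (cv2) and the standard library are available. Lean on these libraries where they do the work, as an engineer would, in place of code of your own. Each camera call takes 0.05 s, during which the arm holds its last target. There are 200 camera calls.

## Working session

There is one attempt and no reset: what is moved stays moved. The work goes in short steps, Python scripts to look and compute and a shell command to move; the robot and the scene stay as the last step left them, time stands still between calls to the robot, and variables do not carry over. Pictures are saved under pics/ and viewed, about 8 in all and at most 12, crops included, and the job is handed in when it is done.

```bash
mkdir -p pics; ls; python3 - <<'E'
from cell import env
import cv2
for n in("scene","top"):
    c=env.camera(n); cv2.imwrite(f"pics/{n}0.png",c["pixels"]); print(n,{k:v for k,v in c.items() if k!="pixels"})
s=env.get_state(); print(s, env.grasp_offset)
E
```

```text
pics
scene {'fovy': 45.44270612196936, 'cx': 254.68619600779425, 'cy': 190.74511380271798, 'eye': array([1.31412504, 0.53815346, 1.09509344]), 'rotation': array([0.7770543 , 0.00411272, 2.16859178])}
top {'fovy': 44.13553750997827, 'cx': 244.90470776806225, 'cy': 187.20646804112036, 'eye': array([0.3607352 , 0.00776906, 1.30300686]), 'rotation': array([ 0.133026  , -0.00539719, -1.56884984])}
{'time_s': 0.1, 'joints': array([-1.275846  ,  0.46940894, -0.04857793,  1.53356991,  0.02410034,
        1.1409772 , -0.08231915]), 'qvel': array([-1.71950077e-04, -7.76752016e-04,  2.26302707e-04, -2.11564329e-03,
       -8.44910243e-05, -1.31777365e-03, -1.13735705e-03]), 'tau': array([-4.33268201e-05, -5.11515927e+01, -4.71160049e-02, -2.38392055e+01,
        1.07805367e-02,  4.43344528e-03, -4.14535990e-06]), 'eef_pos': array([0.21462982, 0.63942383, 0.23033576]), 'orientation': array([-1.57086479,  0.0017766 ,  1.24694066]), 'ft_force': array([ 0.79999828, -0.87763858, -0.68730866]), 'moment': array([-0.00392061,  0.02695318, -0.02753636]), 'gripper_width': 0.0851989917362013} 0.0187
```

View pics/top0.png

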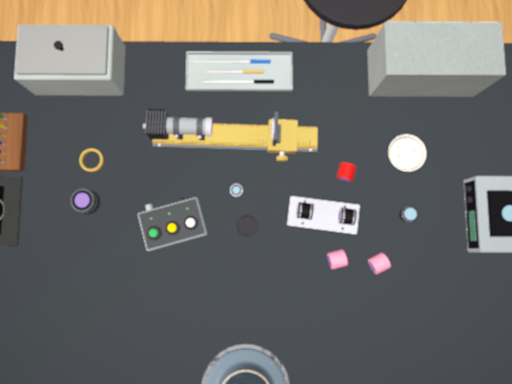

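View pics/scene0.png

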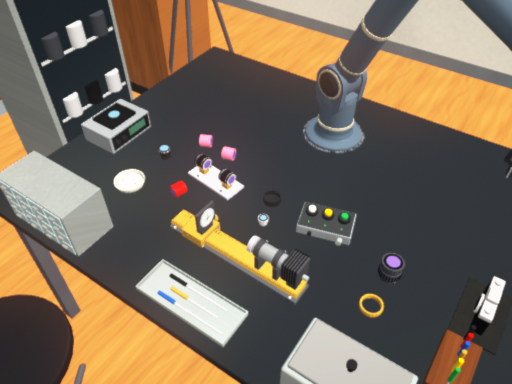

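The cells are the two black cylinders on the white plate, at top (306,211) and (349,216). The look-alikes are pink ones at (337,259) and (379,263) and a red one at (346,172). I reject those by colour. I'm checking in one enlarged crop and measuring.

```bash
cat > h.py <<'E'
import numpy as np, cv2
from cell import env
from scipy.spatial.transform import Rotation as R
class Cam:
    def __init__(s,n):
        c=env.camera(n); s.im=c["pixels"]; s.f=s.im.shape[0]/2/np.tan(np.radians(c["fovy"])/2)
        s.cx,s.cy,s.eye=c["cx"],c["cy"],c["eye"]; s.R=R.from_euler("xyz",c["rotation"]).as_matrix()
    def ray(s,p): 
        d=s.R@np.array([(p[0]-s.cx)/s.f,-(p[1]-s.cy)/s.f,-1]); return d
    def at(s,p,z):
        d=s.ray(p); return s.eye+d*(z-s.eye[2])/d[2]
    def proj(s,P):
        q=s.R.T@(np.array(P)-s.eye); return np.array([s.cx+s.f*q[0]/-q[2], s.cy-s.f*q[1]/-q[2]])
def tri(a,p,b,q):
    A=np.array([a.ray(p),-b.ray(q)]).T; t=np.linalg.lstsq(A,b.eye-a.eye,rcond=None)[0]
    P=a.eye+t[0]*a.ray(p);Q=b.eye+t[1]*b.ray(q); return (P+Q)/2,np.linalg.norm(P-Q)
def blobs(im,lo,hi,box,amin=20):
    x0,y0,x1,y1=box; m=cv2.inRange(cv2.cvtColor(im,cv2.COLOR_BGR2HSV),lo,hi); k=np.zeros_like(m);k[y0:y1,x0:x1]=m[y0:y1,x0:x1]
    cs=[c for c in cv2.findContours(k,cv2.RETR_EXTERNAL,cv2.CHAIN_APPROX_NONE)[0] if cv2.contourArea(c)>amin]
    return [(np.array([M["m10"]/M["m00"],M["m01"]/M["m00"]]),M["m00"],c) for c in cs for M in [cv2.moments(c)]]
E
python3 - <<'E'
from h import *
t=Cam("top"); s=Cam("scene")
rng={"g":((50,120,60),(80,255,255)),"y":((22,150,120),(34,255,255)),"w":((0,0,190),(180,40,255))}
for k,(lo,hi) in rng.items():
    for c,b,n in((t,(140,200,205,248),"top"),(s,(300,200,356,225),"scene")):
        for p,a,_ in blobs(c.im,lo,hi,b,15): print(k,n,p.round(1),a,c.at(p,.062).round(4))
for p,a,c in blobs(t.im,(0,0,150),(180,60,255),(280,190,370,240),100):
    r=cv2.boxPoints(cv2.minAreaRect(c)); print("plate",a); print(np.array([t.at(q,.01) for q in r]).round(4))
for n,P in(("base",(0,0,0)),("tcp",env.get_state()["eef_pos"])): print(n,t.proj(P),s.proj(P))
a=cv2.resize(t.im[100:245,140:380],None,fx=3.3,fy=3.3,interpolation=cv2.INTER_CUBIC)[:,:800]
cv2.imwrite("pics/a.png",a)
b=cv2.resize(s.im[135:305,165:365],None,fx=3.5,fy=3.5,interpolation=cv2.INTER_CUBIC); cv2.imwrite("pics/b.png",b)
E
```

```text
g top [153.  232.5] 48.5 [0.4071 0.2409 0.062 ]
g scene [344.3 215.9] 36.0 [0.4139 0.2449 0.062 ]
y top [171.4 227.3] 61.0 [0.4207 0.1931 0.062 ]
y scene [328.1 211.9] 36.0 [0.4268 0.197  0.062 ]
w top [189.9 222. ] 55.0 [0.4345 0.145  0.062 ]
w top [148.  207.4] 18.5 [0.4725 0.2559 0.062 ]
w scene [312.1 207.9] 32.5 [0.4394 0.149  0.062 ]
plate 2084.0
[[ 0.429  -0.11    0.01  ]
 [ 0.5128 -0.1216  0.01  ]
 [ 0.4878 -0.3162  0.01  ]
 [ 0.4045 -0.3029  0.01  ]]
base [244.91774487 389.18462389] [332.92709118 132.34196075]
tcp [-45.51105511 317.13811276] [521.9749505  189.54359719]
```

View pics/a.png

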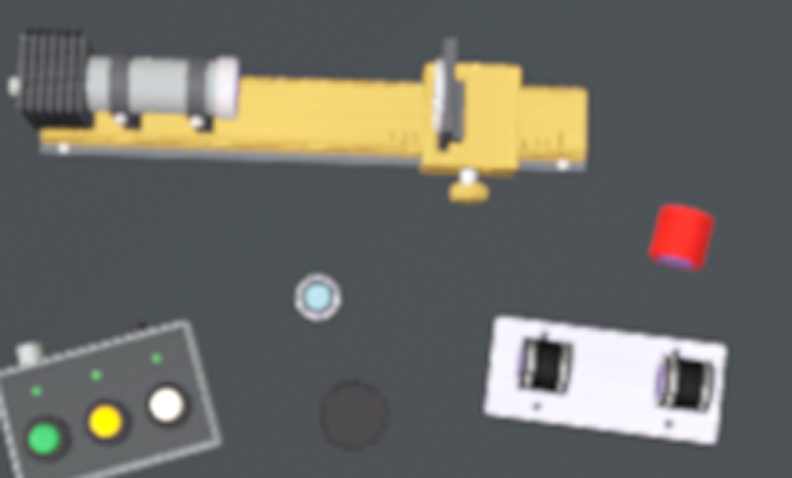

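View pics/b.png

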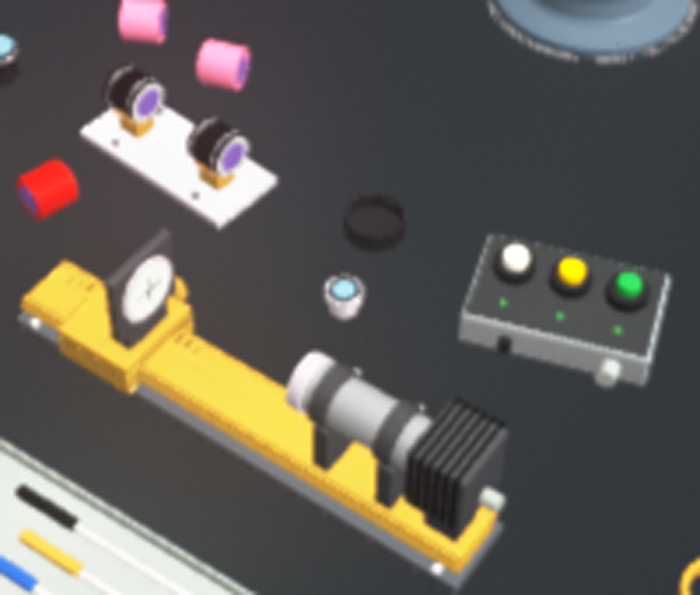

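Pictures 1–4: the keys in the top view are green (153,232), yellow (171,227) and white (190,222). The black cells are at (305,211) and (349,216) on the white plate. The collimator nose ends near (212,126) and the glass face is near (273,129). I'm computing the beam and cell positions.

```bash
python3 - <<'E'
from h import *
t=Cam("top"); s=Cam("scene")
tc=lambda x,y:(140+x/3.3-.35,100+y/3.3-.35); sc=lambda x,y:(165+x/3.5-.36,135+y/3.5-.36)
N=t.at(tc(238,87),.105);B=t.at(tc(95,83),.105); print("nose",N,"rear",B)
G,e=tri(t,tc(441,97),s,sc(147,290)); print("glass",G,e, "top only",t.at(tc(441,97),.105))
d=N[:2]-B[:2]; print("yaw tube",np.arctan2(d[0],-d[1]))
d=N[:2]-G[:2]; print("yaw nose-glass",np.arctan2(-d[0],d[1]),np.linalg.norm(d))
for z in(.0,.03,.045):
  a=t.at(tc(45,153),z);b=t.at(tc(580,169),z);d=a-b;print("bed yaw",z,np.arctan2(-d[0],d[1]),np.linalg.norm(d),a,b)
# cells: dark body in top within plate
for b in((292,198,320,225),(335,203,362,230)):
  for p,a,c in blobs(t.im,(0,0,0),(180,255,110),b,60): print("cell",p,a,t.at(p,.065).round(4), cv2.minAreaRect(c))
for n,q in(("L",((203,118),(228,150),(248,157))),("R",((107,66),(146,100),(163,103)))):
  print(n,"face centre",s.at(sc(*((230,154) if n=="L" else (148,100))),.055))
P={"barrel":(84,201),"tray":(407,153),"cap":(247,226),"eyep":(236,190),"loupe":(409,214),"ring":(91,160),"red":(346,172)}
for k,v in P.items(): print(k,t.at(v,.02).round(3))
E
```

```text
nose [0.68110782 0.08794402 0.105     ] rear [0.68395655 0.20041504 0.105     ]
glass [ 0.67440064 -0.0712044   0.09955245] 0.002143771325949343 top only [ 0.67357401 -0.07175791  0.105     ]
yaw tube -0.025323147541765803
yaw nose-glass -0.04211929420214461 0.15928968936737012
bed yaw 0.0 -0.027376023122990138 0.4551363469896342 [0.6510261  0.25834331 0.        ] [ 0.63856784 -0.19662249  0.        ]
bed yaw 0.03 -0.027376023122989736 0.44465743790021794 [0.64434254 0.25257417 0.03      ] [ 0.63217111 -0.19191665  0.03      ]
bed yaw 0.045 -0.027376023122989902 0.43941798335550986 [0.64100076 0.2496896  0.045     ] [ 0.62897275 -0.18956373  0.045     ]
cell [305.16753927 210.08202443] 95.5 [ 0.4663 -0.1567  0.065 ] ((305.4752197265625, 210.24752807617188), (8.358312606811523, 14.328536033630371), 5.710593223571777)
cell [348.38541667 215.82291667] 96.0 [ 0.4515 -0.2698  0.065 ] ((348.6034851074219, 215.7586212158203), (8.4706392288208, 14.865140914916992), 4.763641834259033)
L face centre [ 0.46966116 -0.13820612  0.055     ]
R face centre [ 0.45344332 -0.24856589  0.055     ]
barrel [0.493 0.438 0.02 ]
tray [ 0.629 -0.447  0.02 ]
cap [ 0.427 -0.005  0.02 ]
eyep [0.525 0.025 0.02 ]
loupe [ 0.46  -0.445  0.02 ]
ring [0.607 0.424 0.02 ]
red [ 0.575 -0.277  0.02 ]
```

```bash
cat >> h.py <<'E'
def to(x,y,z,yaw=None):
    "shift in tool axes and turn from the present pose to a TCP target"
    s=env.get_state(); Rt=R.from_euler("xyz",s["orientation"]).as_matrix(); cy=np.arctan2(Rt[1,0],Rt[0,0])
    th=0 if yaw is None else (cy-yaw+np.pi/2)%np.pi-np.pi/2
    print("t",round(s["time_s"],2),"pos",s["eef_pos"].round(4),"ori",s["orientation"].round(3),"shift",(Rt.T@(np.array([x,y,z])-s["eef_pos"])).round(4),"turn",round(th,3))
E
python3 -c "
from h import *
to(.409,.242,.10,.53)"
```

```text
t 0.3 pos [0.2147 0.6398 0.231 ] ori [-1.571e+00  1.000e-03  1.247e+00] shift [-0.3152  0.1312 -0.3108] turn 0.717
```

```bash
python3 -m crank '[-0.315,0.05,-0.311,0.717,-1,-0.315,0.05,-0.311,0.717,-1,-0.315,0.05,-0.311,0.717,-1,-0.315,0.05,-0.311,0.717,-1,-0.315,0.05,-0.311,0.717,-1,-0.315,0.131,-0.311,0.717,-1,-0.315,0.131,-0.311,0.717,-1,-0.315,0.131,-0.311,0.717,-1,-0.315,0.131,-0.311,0.717,-1,-0.315,0.131,-0.311,0.717,-1]' 40; python3 - <<'E'
from h import *
to(.409,.242,.0555)
t=Cam("top");s=Cam("scene")
cv2.imwrite("pics/c.png",np.hstack([cv2.resize(i,(400,400),interpolation=cv2.INTER_CUBIC) for i in(t.im[180:260,120:200],s.im[150:240,290:380])]))
E
```

```text
time_s: 1.55
eef_pos: [0.4095, 0.2434, 0.1008]
orientation: [-1.57, -0.001, 0.531]
ft_force: [0.0, 0.1, 0.1]
gripper_width: -0.0002
t 1.55 pos [0.4095 0.2434 0.1008] ori [-1.57e+00 -1.00e-03  5.31e-01] shift [-0.0012  0.0453 -0.001 ] turn 0
```

View pics/c.png

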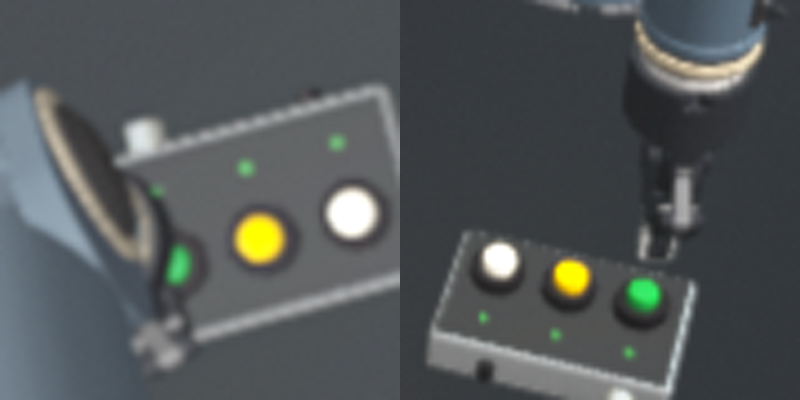

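```bash
python3 - <<'E'
from h import *
t=Cam("top");s=Cam("scene")
p=env.get_state()["eef_pos"]; print(t.proj(p),s.proj(p),t.at((153,249),.1),s.at((347.5,207.5),.1), t.proj(p+[0,0,.15]))
E
```

```text
[148.93043931 231.00803229] [346.5196674  206.02204345] [0.36424383 0.23253776 0.1       ] [0.41211228 0.24858793 0.1       ] [135.68032993 228.23101157]
```

Seen from the scene camera, the closed fingertips stand just above green. Pressing.

```bash
python3 -m crank '[-0.0015,0.036,-0.001,0,-1,-0.0015,0.0455,-0.001,0,-1,-0.0015,0.0455,-0.001,0,-1,-0.0015,0.0455,-0.001,0,-1]'; python3 - <<'E'
from h import *
s=env.get_state();print(s["ft_force"])
to(.4225,.1935,.0555)
E
```

```text
time_s: 2.25
eef_pos: [0.4077, 0.2412, 0.056]
orientation: [-1.57, 0.002, 0.531]
ft_force: [-3.9, -0.8, 8.7]
gripper_width: -0.0002
[-3.89944628 -0.83126534  8.72069666]
t 2.25 pos [0.4077 0.2412 0.056 ] ori [-1.57   0.002  0.531] shift [-0.0114  0.0004 -0.0487] turn 0
```

```bash
python3 -m crank '[0,-0.035,0,0,-1,0,-0.035,0,0,-1,-0.0115,-0.035,-0.049,0,-1,-0.0115,-0.035,-0.049,0,-1,-0.0115,-0.01,-0.049,0,-1,-0.0115,0,-0.049,0,-1,-0.0115,0,-0.049,0,-1,-0.0115,0,-0.049,0,-1]'; python3 - <<'E'
from h import *
s=env.get_state();print(s["ft_force"])
to(.4362,.1458,.0555)
E
```

```text
time_s: 3.25
eef_pos: [0.423, 0.1931, 0.0559]
orientation: [-1.57, 0.001, 0.531]
ft_force: [-3.7, -2.2, 14.4]
gripper_width: 0.0002
[-3.71454984 -2.15834021 14.42023731]
t 3.25 pos [0.423  0.1931 0.0559] ori [-1.57e+00  1.00e-03  5.31e-01] shift [-0.0125  0.0003 -0.0475] turn 0
```

```bash
python3 -m crank '[0,-0.035,0,0,-1,0,-0.035,0,0,-1,-0.0125,-0.035,-0.0475,0,-1,-0.0125,-0.035,-0.0475,0,-1,-0.0125,-0.01,-0.0475,0,-1,-0.0125,0,-0.0475,0,-1,-0.0125,0,-0.0475,0,-1,-0.0125,0,-0.0475,0,-1]'; python3 - <<'E'
from h import *
t=Cam("top")
to(.466,-.157,.18,-.127)
E
```

```text
time_s: 4.25
eef_pos: [0.4359, 0.1459, 0.0558]
orientation: [-1.569, 0.002, 0.531]
ft_force: [-4.8, -2.1, 18.0]
gripper_width: 0.0001
t 4.3 pos [0.4359 0.1459 0.0558] ori [-1.569  0.002  0.531] shift [-0.1276 -0.1244 -0.2763] turn 0.658
```

```bash
python3 -m crank '[0,-0.06,0,0,-1,0,-0.124,0,0,-1,-0.128,-0.124,-0.276,0.658,1,-0.128,-0.124,-0.276,0.658,1,-0.128,-0.124,-0.276,0.658,1,-0.128,-0.124,-0.276,0.658,1,-0.128,-0.124,-0.276,0.658,1,-0.128,-0.124,-0.276,0.658,1,-0.128,-0.124,-0.276,0.658,1,-0.128,-0.124,-0.276,0.658,1]'; python3 - <<'E'
from h import *
to(.466,-.157,.034,-.127)
t=Cam("top");s=Cam("scene")
cv2.imwrite("pics/d.png",np.hstack([cv2.resize(i,(400,400),interpolation=cv2.INTER_CUBIC) for i in(t.im[170:270,270:370],s.im[120:220,165:265])]))
E
```

```text
time_s: 5.55
eef_pos: [0.4658, -0.1554, 0.1784]
orientation: [-1.57, 0.001, -0.125]
ft_force: [0.3, -0.2, -1.5]
gripper_width: 0.0854
t 5.55 pos [ 0.4658 -0.1554  0.1784] ori [-1.57e+00  1.00e-03 -1.25e-01] shift [ 0.0006  0.1444 -0.0016] turn 0.002
```

View pics/d.png

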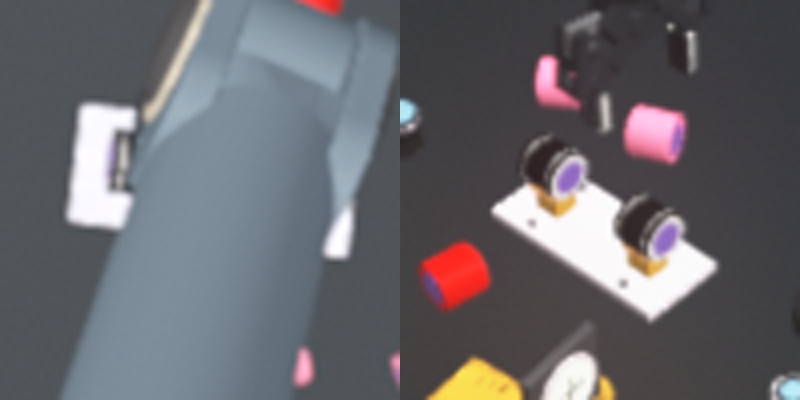

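Picture 6: the open fingers stand above the rest, and both cells are in their cradles. Descending over the left cell and gripping.

```bash
python3 -m crank '[0.0005,0.06,-0.0015,0,1,0.0005,0.1,-0.0015,0,1,0.0005,0.12,-0.0015,0,1,0.0005,0.144,-0.0015,0,1,0.0005,0.144,-0.0015,0,1,0.0005,0.144,-0.0015,0,1]'; python3 - <<'E'
from h import *
print(env.get_state()["ft_force"])
s=Cam("scene")
cv2.imwrite("pics/e.png",cv2.resize(s.im[120:220,165:265],(600,600),interpolation=cv2.INTER_CUBIC))
E
```

```text
time_s: 6.4
eef_pos: [0.4666, -0.1588, 0.0355]
orientation: [-1.571, -0.001, -0.127]
ft_force: [0.9, -0.3, 0.5]
gripper_width: 0.0854
[ 0.86414085 -0.33911775  0.4614993 ]
```

View pics/e.png

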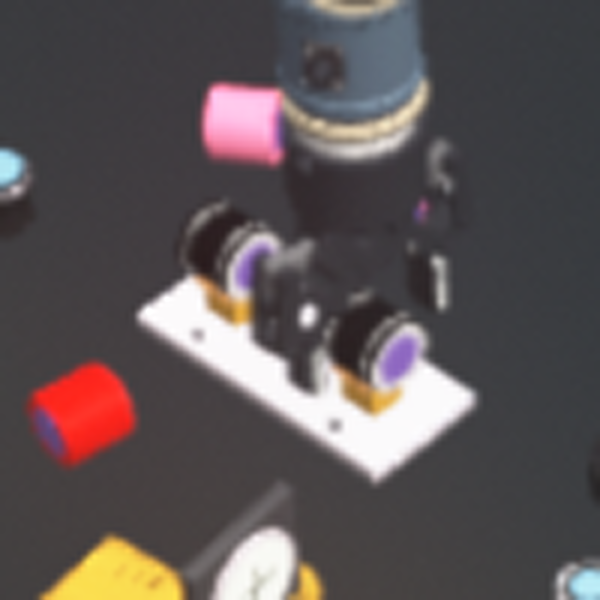

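Picture 7: the fingers straddle the left cell and are centred on it.

```bash
python3 -m crank '[0,0,0,0,-1,0,0,0,0,-1,0,0,0,0,-1,0,0,0,0,-1,0,0,0,0,-1,0,0,0,0,-1]' 40
```

```text
time_s: 7.2
eef_pos: [0.4675, -0.1593, 0.0357]
orientation: [-1.571, -0.003, -0.128]
ft_force: [0.4, 0.3, 6.1]
gripper_width: 0.0428
```

```bash
python3 -m crank '[0,-0.015,0,0,-1,0,-0.03,0,0,-1,0,-0.045,0,0,-1,0,-0.045,0,0,-1,0,-0.045,0,0,-1,0,-0.045,0,0,-1,0,-0.045,0,0,-1,0,-0.045,0,0,-1,0,-0.045,0,0,-1]'; python3 - <<'E'
from h import *
print(env.get_state()["ft_force"])
s=Cam("scene")
print(env.get_state()["ft_force"],env.get_state()["tau"].round(2))
cv2.imwrite("pics/f.png",cv2.resize(s.im[120:220,165:265],(600,600),interpolation=cv2.INTER_CUBIC))
E
```

```text
time_s: 8.32
eef_pos: [0.466, -0.1591, 0.0796]
orientation: [-1.571, 0.0, -0.128]
ft_force: [-0.1, 0.5, -0.5]
gripper_width: 0.043
[-0.07651946  0.5493428  -0.48816704]
[-0.73768468  0.77422871 -1.62178754] [ 0.000e+00 -3.626e+01  4.890e+00 -1.596e+01  1.000e-02  0.000e+00
 -0.000e+00]
```

View pics/f.png

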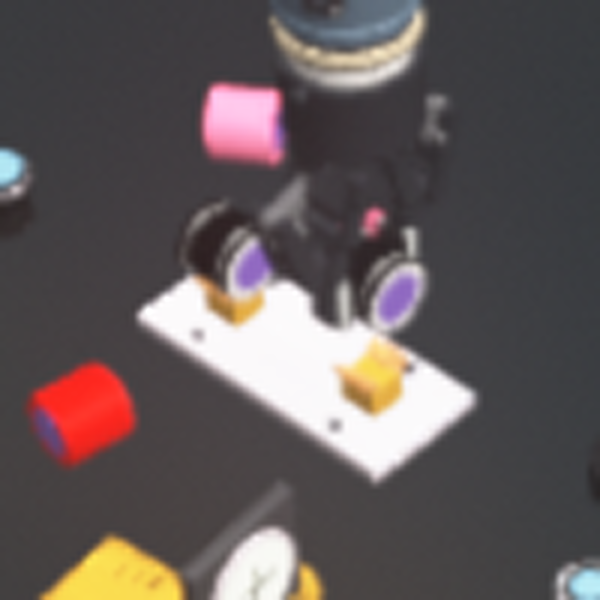

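Picture 8: the left cell is lifted clear and level, and the cradle is empty. Averaging the weight.

```bash
cat >> h.py <<'E'
def weigh(n=14):
    F=[];T=[]
    for i in range(n):
        env.camera("top"); s=env.get_state(); F.append(s["ft_force"]); T.append(s["tau"][[1,3]])
    F=np.array(F);print("F",F.mean(0).round(2),"sd",F.std(0).round(2),"tau",np.mean(T,0).round(3),"w",s["gripper_width"],"t",s["time_s"])
E
python3 -c "
from h import *
weigh(); to(.4665,-.159,.0365)"
```

```text
F [-0.01 -0.06 -1.21] sd [0.36 0.3  0.48] tau [-36.273 -15.971] w 0.042914490398606356 t 9.075
t 9.07 pos [ 0.466  -0.159   0.0798] ori [-1.571  0.    -0.128] shift [0.0005 0.0433 0.0001] turn 0
```

```bash
python3 -m crank '[0,0.02,0,0,-1,0,0.035,0,0,-1,0,0.0445,0,0,-1,0,0.0445,0,0,-1,0,0.0445,0,0,-1,0,0.0445,0,0,1,0,0.0445,0,0,1,0,0.0445,0,0,1,0,0.0445,0,0,1,0,0.0445,0,0,1]'; python3 -m crank '[0,-0.06,0,0,1,0,-0.12,0,0,1,0,-0.145,0,0,1,0,-0.145,0,0,1,0,-0.145,0,0,1]'; python3 - <<'E'
from h import *
weigh(8)
to(.4515,-.268,.18,-.127)
E
```

```text
time_s: 10.32
eef_pos: [0.4659, -0.159, 0.0352]
orientation: [-1.571, 0.0, -0.128]
ft_force: [0.0, -0.5, 0.2]
gripper_width: 0.0856
time_s: 10.95
eef_pos: [0.4653, -0.1586, 0.1794]
orientation: [-1.57, 0.002, -0.128]
ft_force: [0.1, -0.2, 0.1]
gripper_width: 0.0853
F [-0.4  -0.13 -0.18] sd [0.51 0.55 0.39] tau [-30.112 -20.16 ] w 0.08545642199478723 t 11.35
t 11.35 pos [ 0.4658 -0.1591  0.1798] ori [-1.571e+00  1.000e-03 -1.280e-01] shift [-0.0003 -0.0002 -0.1099] turn -0.001
```

```bash
python3 -m crank '[0,0,-0.06,0,1,0,0,-0.11,0,1,0,0,-0.11,0,1,0,0,-0.11,0,1,0,0.06,-0.11,0,1,0,0.1,-0.11,0,1,0,0.12,-0.11,0,1,0,0.145,-0.11,0,1,0,0.145,-0.11,0,1,0,0.145,-0.11,0,1]'; python3 - <<'E'
from h import *
to(.4515,-.268,.0355,-.127)
s=Cam("scene")
cv2.imwrite("pics/g.png",cv2.resize(s.im[120:220,165:265],(600,600),interpolation=cv2.INTER_CUBIC))
E
```

```text
time_s: 12.6
eef_pos: [0.4528, -0.2676, 0.0359]
orientation: [-1.571, -0.001, -0.127]
ft_force: [-0.1, -0.5, -0.1]
gripper_width: 0.0852
t 12.6 pos [ 0.4528 -0.2676  0.0359] ori [-1.571e+00 -1.000e-03 -1.270e-01] shift [-0.0012  0.0004 -0.0006] turn 0.0
```

View pics/g.png

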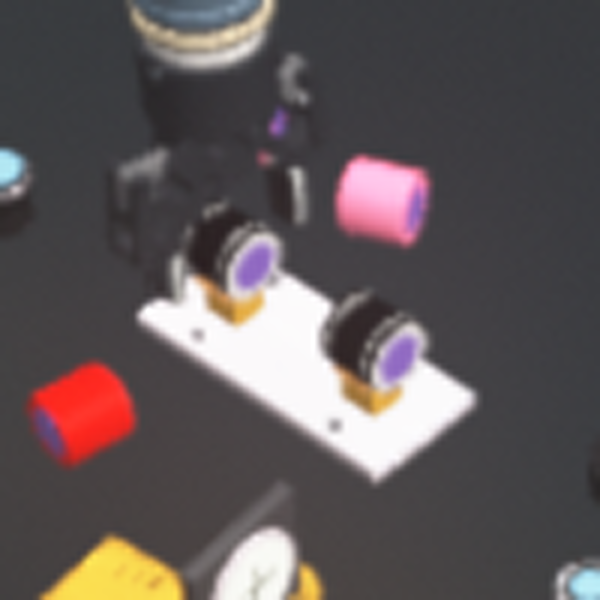

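Picture 9: the left cell lies level in its cradle again, at the same place as before, and the fingers straddle the right one. Gripping and lifting.

```bash
python3 -m crank '[-0.001,0,0,0,-1,-0.001,0,0,0,-1,-0.001,0,0,0,-1,-0.001,0,0,0,-1,-0.001,0,0,0,-1,-0.001,0,0,0,-1]' 60; python3 -m crank '[0,-0.015,0,0,-1,0,-0.03,0,0,-1,0,-0.045,0,0,-1,0,-0.045,0,0,-1,0,-0.045,0,0,-1,0,-0.045,0,0,-1]'; python3 -c "
from h import *
weigh(); to(.6785,.010,.2)"
```

```text
time_s: 13.4
eef_pos: [0.4535, -0.2686, 0.0367]
orientation: [-1.572, -0.005, -0.128]
ft_force: [2.2, 0.1, 5.8]
gripper_width: 0.0422
time_s: 14.15
eef_pos: [0.4506, -0.2677, 0.0797]
orientation: [-1.57, 0.001, -0.128]
ft_force: [0.6, -0.6, -3.5]
gripper_width: 0.0423
F [ 0.13 -0.09 -3.27] sd [0.49 0.42 0.55] tau [-39.896 -17.001] w 0.042787897406565335 t 14.85
t 14.85 pos [ 0.451  -0.268   0.0803] ori [-1.571 -0.    -0.128] shift [ 0.1901 -0.1197  0.3048] turn 0
```

The right cell is the heavier (about 3.2 N against about 1.1 N). Carrying it high over the bench gap.

```bash
python3 -m crank '[0,-0.05,0,0,-1,0,-0.1,0,0,-1,0,-0.12,0,0,-1,0.06,-0.12,0.1,-0.04,-1,0.1,-0.12,0.16,-0.098,-1,0.14,-0.12,0.22,-0.098,-1,0.17,-0.12,0.27,-0.098,-1,0.19,-0.12,0.305,-0.098,-1,0.19,-0.12,0.305,-0.098,-1,0.19,-0.12,0.305,-0.098,-1]'; python3 - <<'E'
from h import *
to(.6785,.010,.13,-.03)
t=Cam("top");s=Cam("scene")
a=cv2.resize(t.im[95:165,190:290],(600,420),interpolation=cv2.INTER_CUBIC)
cv2.imwrite("pics/i.png",cv2.resize(s.im[155:275,180:320],(700,600),interpolation=cv2.INTER_CUBIC)); cv2.imwrite("pics/j.png",a)
E
```

```text
time_s: 16.1
eef_pos: [0.68, 0.0166, 0.1988]
orientation: [-1.569, 0.001, -0.021]
ft_force: [-0.1, -0.5, -3.5]
gripper_width: 0.0424
t 16.1 pos [0.68   0.0166 0.1988] ori [-1.569e+00  1.000e-03 -2.100e-02] shift [-0.0013  0.0688 -0.0068] turn 0.009
```

View pics/i.png

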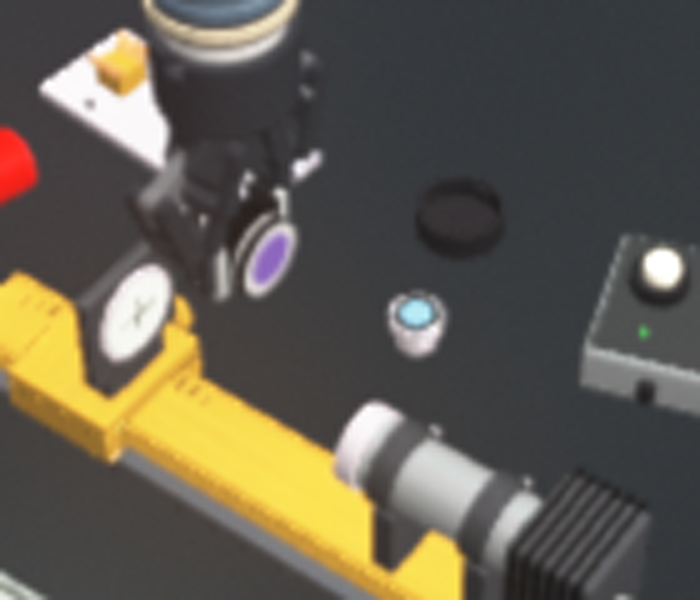

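Picture 10: the cell is level above the gap with clear room on both sides. Lowering, then correcting.

```bash
python3 -m crank '[-0.001,0,-0.006,0.008,-1,-0.001,0.03,-0.006,0.008,-1,-0.001,0.06,-0.006,0.008,-1,-0.001,0.09,-0.006,0.008,-1,-0.001,0.113,-0.006,0.008,-1,-0.001,0.113,-0.006,0.008,-1,-0.001,0.113,-0.006,0.008,-1,-0.001,0.113,-0.006,0.008,-1]'; python3 - <<'E'
from h import *
to(.6785,.010,.086,-.03)
t=Cam("top");s=Cam("scene")
p=env.get_state()["eef_pos"]+[0,0,.019]; f=p+[.0006,.02,0]
sc=lambda q:((q-[180,155])*5).round(0)
print("expected +y face in crop",sc(s.proj(f)), "purple:")
for q,a,c in blobs(s.im,(120,60,60),(150,255,255),(180,190,320,260),15): print(sc(q),a,s.at(q,p[2]))
cv2.imwrite("pics/k.png",cv2.resize(s.im[155:275,180:320],(700,600),interpolation=cv2.INTER_CUBIC))
E
```

```text
time_s: 17.2
eef_pos: [0.6781, 0.0037, 0.0889]
orientation: [-1.571, -0.003, -0.039]
ft_force: [-0.4, 0.3, -2.5]
gripper_width: 0.0424
t 17.2 pos [0.6781 0.0037 0.0889] ori [-1.571 -0.003 -0.039] shift [0.0002 0.0029 0.0063] turn -0.009
expected +y face in crop [260. 380.] purple:
[262. 382.] 24.0 [0.67936844 0.0264401  0.10747902]
```

View pics/k.png

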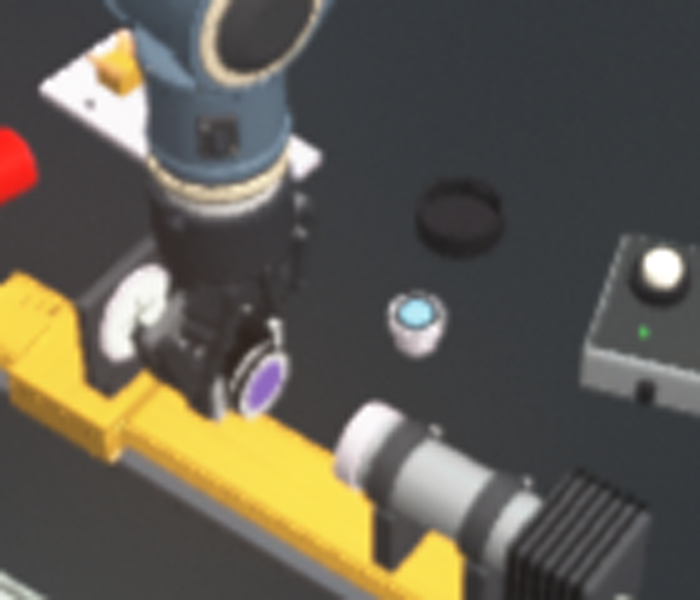

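Picture 11: the purple face is at crop (262,382). The line from the glass centre (138,313) to the nose centre (about 358,441) passes within about 3 crop px of it, so the cell is on axis. Small trim, then settle.

```bash
python3 -m crank '[0,0.002,0.005,-0.009,-1,0,0.002,0.005,-0.009,-1,0,0.002,0.005,-0.009,-1,0,0.002,0.005,-0.009,-1,0,0.002,0.005,-0.009,-1,0,0.002,0.005,-0.009,-1]'; python3 - <<'E'
from h import *
weigh(6); to(.6785,.010,.086,-.03)
s=Cam("scene"); print(np.abs(env.get_state()["qvel"]).max())
for q,a,c in blobs(s.im,(120,60,60),(150,255,255),(165,150,320,260),10): print(q,a)
E
```

```text
time_s: 18.05
eef_pos: [0.6774, 0.0092, 0.0853]
orientation: [-1.571, -0.0, -0.029]
ft_force: [0.5, -0.4, -4.1]
gripper_width: 0.0424
F [ 0.18 -0.13 -3.21] sd [0.5  0.49 0.19] tau [-54.859 -20.228] w 0.04225955970497331 t 18.35
t 18.35 pos [0.6774 0.0093 0.0853] ori [-1.571  0.    -0.029] shift [ 0.0011 -0.0007  0.0008] turn 0.001
0.0025165957283442716
[234.31851852 232.98518519] 22.5
```

```bash
python3 - <<'E'
from h import *
t=Cam("top"); cv2.imwrite("pics/l.png",cv2.resize(t.im[95:245,140:380],(800,500),interpolation=cv2.INTER_CUBIC))
E
```

```text
(no output)
```

View pics/l.png

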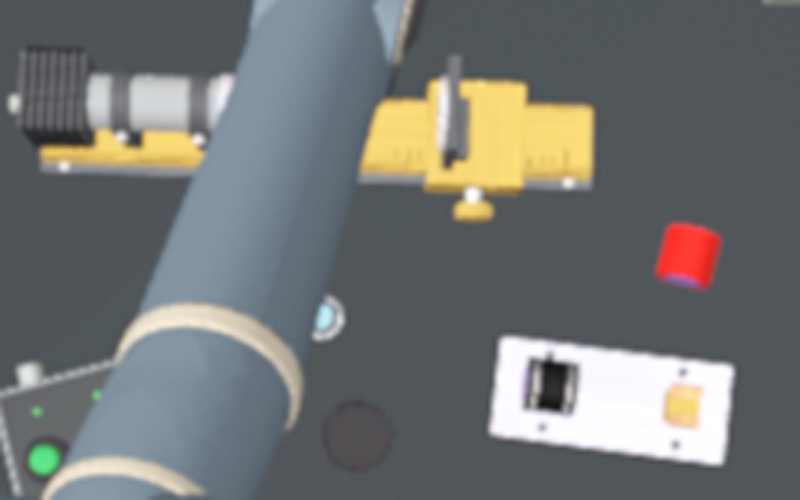

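Picture 12: the left (lighter) cell lies squarely in its cradle at crop (550,387), and the right cradle is empty. The stage and loose things look undisturbed. Handing in.

```bash
python3 -c "
from cell import env
print(env.job_done(), env.get_state()['gripper_width'])"
```

```text
the job is handed in; nothing more can be done
the job is handed in; nothing more can be done
```

I handed the job in at about 18.4 s, with the right, heavier cell held still in the gap between the collimator and the ground glass. No verdict was reported.

- **Keys:** I pressed green, yellow and white in turn. At the bottom of each press the wrist force was 9, 14 and 18 N, against the 4 N spring, with the fingers at the expected full-travel height. Key travel itself could not be read.
- **Weighing:** I lifted the left cell about 44 mm and put it back in its cradle. I then lifted the right one the same amount. They read about 1.1 N and 3.2 N, so the right is heavier.
- **Final pose:** By the tool pose and the measured grip offset, the cell centre is at about (0.677, 0.009, 0.104) m and its yaw is -0.029 rad. My estimate of the gap centre is (0.6785, 0.010, 0.105) m with yaw about -0.03.
- **Last checks:**
  - The wrist still carried 3.2 N and the finger opening was 42 mm.
  - The arm was essentially still.
  - The last top view showed the lighter cell in the left cradle. The ground glass and the loose things in that crop looked undisturbed. The lens barrel, screw tray, loupe and brass ring were outside it.
- **Disagreements:**
  - The two cameras disagreed by up to about 8 mm on the key positions; using the fingertip as a reference brought that down to about 4 mm.
  - The glass centre came out at 99.6 mm high by triangulation against the stated 105 mm.
  - Estimates of the bench yaw ranged from -0.025 to -0.042 rad.
  - I judged all of these to be within tolerance. In the top view the arm hid the held cell, so I checked its alignment only from the scene camera and the tool pose.

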